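# Take a clipped trolley wheel off its axle stand

## Robot

A 7-joint arm with a two-finger parallel gripper is mounted at the origin on a cart in front of the work surface, level with it; the furniture and walls round the work are solid. World frame = base frame: x ahead of the robot, y to its left, z up, the work surface at z = 0. Lengths are in m, angles in rad, forces in N, time in s.
With the tool pointing down it reaches from about 0.35 to 0.775 m from the base axis. Payload 3.1 kg.
Tool frame: the origin (TCP) lies at the very end of the fingers, on their centre line; the grasp point (between the pads) lies 19 mm behind it (tcp_to_grasp is the distance from the TCP to the grasp point, in m); z points along the fingers, x is the direction in which the jaws open and shut, and the axes are right-handed (so a half turn about z gives the same grasp; the last joint's range is limited). The gripper opens to 85 mm and grips with 20 to 120 N. Pads are 22 mm wide; open, the fingers measure 114 mm over their backs; the gripper's body (76 mm by 85 mm) begins 54 mm behind the grasp point. The pads swing forward as they close: fully open they stand 13 mm farther back than shut.
Start: joints at [1.098, 0.311, 0.014, 1.512, -0.004, 1.319, -0.027], TCP at [0.23, -0.5, 0.231] pointing down, gripper open.
Joint ranges: [-2.7, 2.7], [-0.3, 1.91], [-1.27, 1.3], [0.12, 2.57], [-1.44, 4.58], [0.2, 2.03], [-3.05, 3.05]. Speed limits (rad/s): [2.79, 2.79, 3.14, 3.14, 3.14, 3.14, 3.14].

## Interface

Orientations are given as [roll, pitch, yaw] about the fixed x, y, z axes, in that order (R = Rz(yaw) Ry(pitch) Rx(roll)).
In Python, from cell import move_ptp, move_linear, move_joints, release, grasp, hold, inverse_kinematics, read_state, get_image, MotionError, hand_in, tcp_to_grasp gives the robot as it stands. Calls block until the motion is done:
- move_ptp(position, orientation): joint-space move of the TCP to a pose.
- move_linear(position, v=0.15, rot=None, until_force=None): straight line of the TCP; rot=None keeps the orientation; v is the mean speed in m/s. With until_force (N) it stops when the force on the tool has changed by that much, and returns True; else False.
- move_joints(angles): joint-space move.
- release() and grasp(newtons=None): open the fingers fully, or close them until they stop; newtons is the grip in N (None keeps the last).
- hold(seconds).
- inverse_kinematics(position, orientation): joint angles nearest the present ones, or None.
- read_state(): the state.
- get_image(name): name is "scene" or "top" or "wrist"; returns a dict with "image" (384x512x3 uint8, red, green, blue), "mtx" (3x3 intrinsics, pixels), "dist" ([k1, k2, p1, p2, k3] as OpenCV has them; the pictures are not rectified), "R" (3x3) and "t" (3): a world point X has camera coordinates R X + t. Camera axes: x right, y down, z forward; pixel columns grow to the right and rows downward; lengths in m; the calibration is good to about 2 mm. A picture is of the moment at which its call begins. There is no depth.
A pose or a line that the arm cannot do raises MotionError and nothing moves.
- hand_in(): hands the job in, once; it reports no verdict.
The state is a dict: "clock": time; "joint_pos": joint angles; "qvel": joint speeds; "effort": joint torques, N m; "tcp_pos": TCP position; "orientation": TCP orientation; "force": force on the tool from outside, world axes, zero at the start; "moment": the same for the moment, N m; "width": finger opening in m.
Only numpy, scipy, OpenCV 4.12 (cv2) and the standard library are available. Lean on these libraries where they do the work, as an engineer would, in place of code of your own. Each camera call takes 0.05 s, during which the arm holds its last target.

## Task

Take the wheel off the blue axle stand: pull the spring clip straight out of the cross hole in the axle and put it in the empty blue bin, then lift the wheel off the axle and set it down gently on the green mat, lying flat with its hub up and wholly on the mat. Leave the hand meter, the screwdriver and the tester box where they are.

Things in the scene. Friction and masses are not known exactly. Their poses are not given: they have to be found in the camera images.
- stand: bench stand, fixed: round blue flange 120 mm across, 12 mm high, a collar 38 mm across up to z 24 mm and an upright steel axle 20 mm in diameter up to z 100 mm. Origin on the bench on the axle's line, z up. The axle's cross hole (6 mm) runs along the stand's x axis at z 89 mm; the clip's coil stands out on the stand's -x side
- axle_hole (a point): middle of the axle's cross hole, on the axle's line, 89 mm above the bench (11 mm below the axle's top)
- clip: steel R-shaped spring clip of 5 mm wire, 97 mm long, 36 mm wide, 65 g, lying level. Origin in the middle of its double coil (outer diameter 36 mm, 10 mm thick, nothing within 20 mm below it); x points from coil to leg tips, y across the coil. Straight leg along x at y -15.5 mm, through the axle (axle line at clip x 45 mm); the springy leg, on its +y side, snaps round the axle's outside
- clip_tip (a point): end of the clip's straight leg (clip x 78.5 mm, y -15.5 mm, z 0). With the coil held and pulled along the clip's own -x (a few newtons), the straight leg is clear of the axle after about 45 mm of travel
- clip_spring (a joint): the clip's springy leg: 0 relaxed, grows (rad) as it is spread away from the straight leg, about 0.05 when it rides over the axle; stiffness 2 N m/rad
- wheel: trolley wheel lying flat on the stand's collar, the axle through it, about 0.35 kg. Origin at the centre of its underside, z along its axis (hub up). Black tyre 100 mm across, 32 mm high; grey hub 36 mm across, 62 mm high (30 mm above the tyre); bore 24 mm. At the start the underside is at z 24 mm and the axle ends 14 mm above the hub: the wheel must rise 76 mm to come off
- bin: empty blue plastic bin, fixed to the bench, 157 mm (x) by 145 mm (y). Origin at the centre of its underside; inside x -71 to 69 mm, y -65 to 65 mm, floor 2 mm up. Back (+x) and side walls 74 mm high; the front (-x) lip is 30 mm high and the sides slope down to it
- mat: green mat fixed on the bench, 160x160 mm, 5 mm thick; origin at the centre of its underside
- tester: bystander, to be left alone: grey bench tester box with a white top, 66x90 mm, 73 mm high; origin at the centre of its underside
- meter: bystander, to be left alone: black hand meter lying flat, 116x66 mm, 30 mm high; origin at the centre of its underside
- red_driver: bystander, to be left alone: red-handled screwdriver lying flat, 160 mm long, 25 mm high; origin at the centre of its underside

How it is judged:
By the outcome, as a careful person would: the job done as asked, in the order asked, and still so for the second after the job is handed in, with the robot touching nothing.
It also fails if it takes over 48 s, if anything falls off the work surface, if the arm or the gripper's body presses on something with over 40 N, if the wrist force passes 120 N, or if a joint passes its speed limit or range.

## Working session

There is one attempt and no reset: what is moved stays moved. The work goes in short steps, each a Python script; the robot and the scene stay as the last script left them, time stands still between calls to the robot, and variables do not carry over. Pictures are saved under pics/ and viewed, and the job is handed in when it is done.

```bash
ls; mkdir -p pics
python3 - <<'E'
from cell import *
import cv2,pickle
d={}
for n in ["scene","top","wrist"]:
    r=get_image(n); d[n]=r; cv2.imwrite(f"pics/{n}0.png",r["image"][:,:,::-1])
    print(n,r["R"],r["t"],r["mtx"],r["dist"])
pickle.dump(d,open("im0.pkl","wb"))
print(read_state(),tcp_to_grasp)
E
```

```text
pics
scene [[-0.73944054 -0.67322029  0.001457  ]
 [-0.44867363  0.49119088 -0.74660799]
 [ 0.50191599 -0.55272593 -0.66526264]] [0.38204147 0.32527414 0.81216414] [[422.31409252   0.         262.74491008]
 [  0.         422.31409252 185.90603557]
 [  0.           0.           1.        ]] [-0.04514821  0.          0.          0.          0.        ]
top [[ 1.38510265e-02 -9.99903044e-01  1.43237336e-03]
 [-9.92964941e-01 -1.39233625e-02 -1.17587269e-01]
 [ 1.17595812e-01  2.06407845e-04 -9.93061520e-01]] [-0.02436329  0.55552341  1.19458696] [[379.73268508   0.         256.32959758]
 [  0.         379.73268508 194.87638564]
 [  0.           0.           1.        ]] [-0.07888682  0.          0.          0.          0.        ]
wrist [[ 0.41783885 -0.90851956 -0.00170222]
 [-0.8686025  -0.4000284   0.29241576]
 [-0.26634637 -0.12070411 -0.95628977]] [-0.54915652 -0.03897238  0.38002253] [[327.12395181   0.         255.09194738]
 [  0.         327.12395181 195.08027061]
 [  0.           0.           1.        ]] [-0.00066768  0.          0.          0.          0.        ]
{'clock': 0.15, 'joint_pos': array([ 1.098341  ,  0.31153268,  0.01398209,  1.51268811, -0.00440932,
        1.31919187, -0.02722607]), 'qvel': array([ 0.00052996, -0.00092062, -0.0008283 , -0.00366888, -0.00138385,
       -0.00043772, -0.0013423 ]), 'effort': array([ 6.27882309e-04, -3.80275297e+01,  1.46355308e-01, -2.30850738e+01,
        1.22571748e-02,  9.67110886e-03, -2.73993572e-05]), 'tcp_pos': array([ 0.2294503 , -0.49924674,  0.23047593]), 'orientation': array([ 3.14152684e+00,  1.78797855e-03, -1.13998167e+00]), 'force': array([-0.90501834, -0.87588133, -0.25734818]), 'moment': array([-0.04431452, -0.00495872, -0.03028873]), 'width': 0.0854300938883714} 0.0187
```

View pics/top0.png

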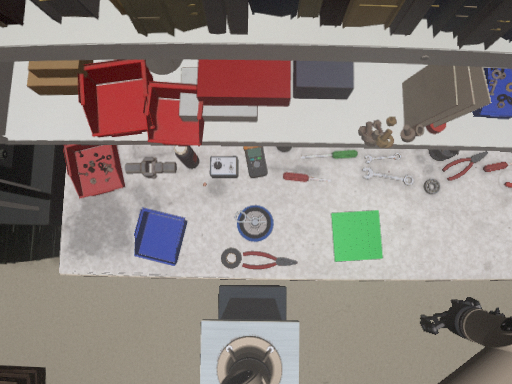

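View pics/scene0.png

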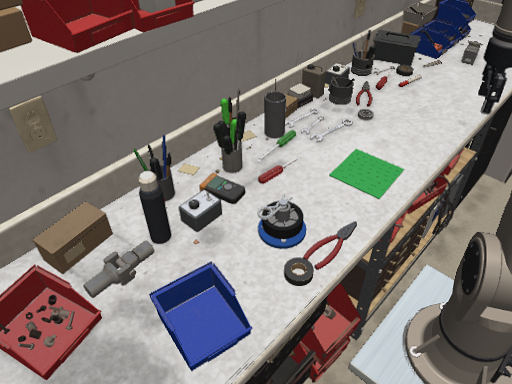

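View pics/wrist0.png

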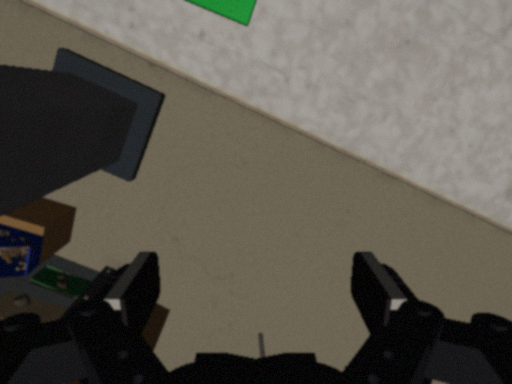

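```bash
cat > h.py <<'E'
import numpy as np,cv2,pickle
def ray(c,uv):
    p=cv2.undistortPoints(np.array(uv,float).reshape(-1,1,2),c["mtx"],np.array(c["dist"])).reshape(-1,2)
    R=np.array(c["R"]);t=np.array(c["t"])
    d=np.c_[p,np.ones(len(p))]@R
    return -R.T@t,d
def onz(c,uv,z):
    o,d=ray(c,uv); s=(z-o[2])/d[:,2]
    return (o+d*s[:,None])[:,:3]
def proj(c,X):
    R=np.array(c["R"]);t=np.array(c["t"])
    return cv2.projectPoints(np.array(X,float).reshape(-1,1,3),cv2.Rodrigues(R)[0],t.reshape(3,1),c["mtx"],np.array(c["dist"]))[0].reshape(-1,2)
def blobs(c,lo,hi,amin=30):
    hsv=cv2.cvtColor(c["image"],cv2.COLOR_RGB2HSV)
    m=cv2.inRange(hsv,lo,hi)
    cs,_=cv2.findContours(m,cv2.RETR_EXTERNAL,cv2.CHAIN_APPROX_NONE)
    return [k for k in sorted(cs,key=cv2.contourArea,reverse=True) if cv2.contourArea(k)>amin]
def crop(im,x0,y0,w,h,k,fn):
    cv2.imwrite(fn,cv2.resize(im[y0:y0+h,x0:x0+w,::-1],None,fx=k,fy=k,interpolation=cv2.INTER_CUBIC))
E
python3 - <<'E'
from h import *
d=pickle.load(open("im0.pkl","rb"))
T=d["top"];S=d["scene"]
for k in blobs(T,(50,150,80),(70,255,255))[:2]:
    print("green",cv2.boundingRect(k)); b=cv2.minAreaRect(k); print(b, onz(T,[b[0]],.005), onz(T,cv2.boxPoints(b),.005))
for k in blobs(T,(105,130,40),(125,255,255))[:4]:
    b=cv2.minAreaRect(k); print("blue",cv2.boundingRect(k),b,onz(T,[b[0]],.012),onz(T,cv2.boxPoints(b),.03))
    e=cv2.fitEllipse(k);print(e,onz(T,[e[0]],.012))
crop(T["image"],190,140,130,130,6,"pics/t1.png" ) if 0 else crop(T["image"],215,190,90,90,6,"pics/t1.png")
crop(S["image"],235,180,100,75,7,"pics/s1.png")
crop(T["image"],120,195,80,80,6,"pics/t2.png")
E
```

```text
blue (140, 214, 42, 47) ((161.0294189453125, 237.38235473632812), (36.1378059387207, 40.503448486328125), 14.03624439239502) [[0.41427617 0.29234725 0.012     ]] [[0.36405045 0.35884177 0.03      ]
 [0.49093743 0.33229125 0.03      ]
 [0.46446942 0.21689313 0.03      ]
 [0.33857409 0.24434119 0.03      ]]
((160.61892700195312, 237.48016357421875), (39.283145904541016, 47.052433013916016), 11.05452823638916) [[0.41393371 0.29368705 0.012     ]]
blue (480, 69, 32, 47) ((495.5, 92.0), (46.0, 31.0), 90.0) [[ 0.93760137 -0.85982373  0.012     ]] [[ 1.01305393 -0.79723457  0.03      ]
 [ 1.01955968 -0.9159393   0.03      ]
 [ 0.84823401 -0.89825558  0.03      ]
 [ 0.84375115 -0.78255274  0.03      ]]
((500.3814392089844, 97.3830795288086), (25.96816062927246, 49.86215591430664), 21.76844024658203) [[ 0.91829598 -0.8766349   0.012     ]]
```

View pics/t1.png

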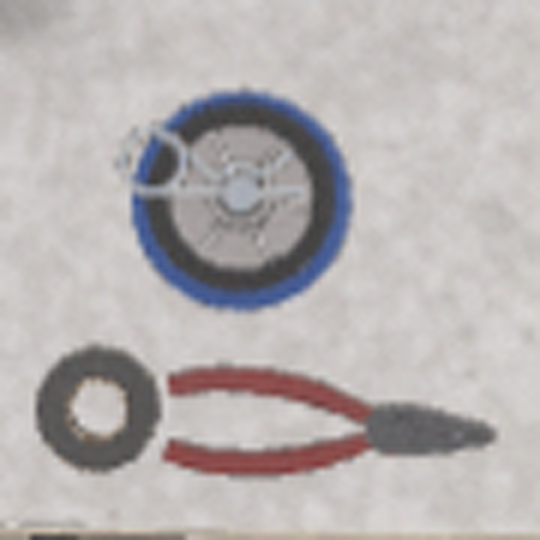

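View pics/s1.png

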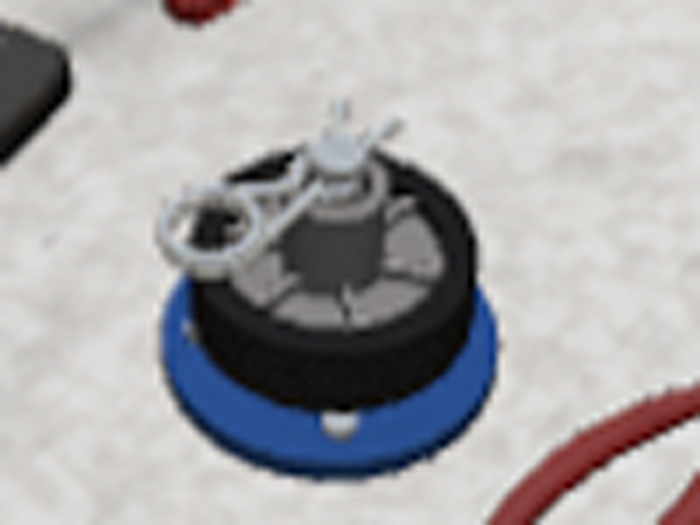

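View pics/t2.png

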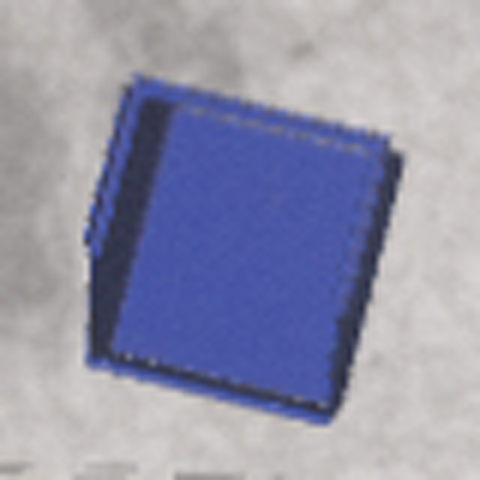

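Run:
```python
from h import *
d=pickle.load(open("im0.pkl","rb"))
T=d["top"];S=d["scene"]
print(cv2.cvtColor(T["image"],cv2.COLOR_RGB2HSV)[236,357])
for k in blobs(T,(55,150,60),(85,255,255))[:1]:
    b=cv2.minAreaRect(k); print(b, onz(T,[b[0]],.005), onz(T,cv2.boxPoints(b),.005))
f=lambda x,y:[(x+.5)/6+215-.5,(y+.5)/6+190-.5]
print("axle",onz(T,[f(242,193)],.1),"coil",onz(T,[f(155,160)],.089),"tip",onz(T,[f(307,190)],.089))
# flange circle from top crop: x 132..352, y 90..310
print("flange",onz(T,[f(242,200)],.012))
g=lambda x,y:[(x+.5)/7+235-.5,(y+.5)/7+180-.5]
print("scene axle",onz(S,[g(340,147)],.1),"coil",onz(S,[g(212,225)],.089),"tip",onz(S,[g(398,123)],.089))
b=lambda x,y:[(x+.5)/6+120-.5,(y+.5)/6+195-.5]
print("bin floor",onz(T,[b(x,y) for x,y in [(175,105),(380,150),(332,403),(112,352)]],.002))
print("bin top",onz(T,[b(x,y) for x,y in [(135,75),(400,150)]],.074),onz(T,[b(x,y) for x,y in [(330,420),(90,365)]],.03))
```

```text
[ 66 137 192]
axle [[ 0.465808   -0.01348855  0.1       ]] coil [[0.48253486 0.03120412 0.089     ]] tip [[ 0.46831301 -0.04657476  0.089     ]]
flange [[ 0.4661587  -0.01328411  0.012     ]]
scene axle [[ 0.46585403 -0.01484867  0.1       ]] coil [[0.48014259 0.03305532 0.089     ]] tip [[ 0.46603813 -0.0463774   0.089     ]]
bin floor [[0.49699205 0.33934923 0.002     ]
 [0.47400437 0.22437516 0.002     ]
 [0.33589163 0.24611753 0.002     ]
 [0.36097428 0.36849666 0.002     ]]
bin top [[0.50740827 0.34069401 0.074     ]
 [0.4705671  0.2000607  0.074     ]] [[0.32860759 0.24100088 0.03      ]
 [0.35494436 0.37152075 0.03      ]]
```

Run:
```python
from h import *
from cell import *
from scipy.spatial.transform import Rotation as Ro
d=pickle.load(open("im0.pkl","rb"))
T=d["top"];W=d["wrist"]
for k in blobs(T,(50,180,60),(90,255,255),800)[:1]+blobs(T,(50,120,100),(90,255,255),800)[:1]:
    b=cv2.minAreaRect(k); print(b, onz(T,[b[0]],.005), onz(T,cv2.boxPoints(b),.005))
s=read_state(); Rt=Ro.from_euler("xyz",s["orientation"]).as_matrix()
c=-W["R"].T@W["t"]; print("cam in tool",Rt.T@(c-s["tcp_pos"]), "axis",Rt.T@W["R"][2])
move_ptp([0.475,0.01,0.24],[np.pi,0,0])
s=read_state();print(s["clock"],s["tcp_pos"],s["joint_pos"])
w=get_image("wrist");pickle.dump(w,open("w1.pkl","wb"))
cv2.imwrite("pics/w1.png",w["image"][:,:,::-1])
print(proj(w,[[.466,-.014,.1],[.481,.032,.089],[.466,-.047,.089]]))
```

```text
((356.4588317871094, 235.46470642089844), (47.78192138671875, 46.70817184448242), 85.60128784179688) [[ 0.42938817 -0.34755072  0.005     ]] [[ 0.50092876 -0.26487789  0.005     ]
 [ 0.51469935 -0.42087992  0.005     ]
 [ 0.35809492 -0.43017392  0.005     ]
 [ 0.3454825  -0.27597979  0.005     ]]
cam in tool [ 6.92635204e-05 -7.39910320e-02 -1.43402309e-01] axis [1.55488834e-04 2.92353639e-01 9.56310267e-01]
2.1833 [0.47518102 0.00811118 0.23977683] [ 0.52093553  0.20903145 -0.67669257  1.66988954  0.13550603  1.31054313
 -0.18366566]
[[245.65607991 205.03128   ]
 [261.98465341 152.93234754]
 [246.37748515 233.43813147]]
```

View pics/w1.png

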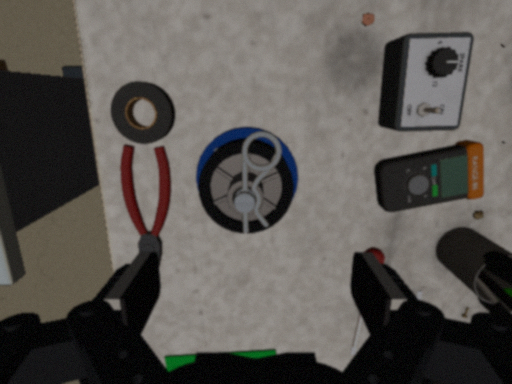

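Run:
```python
from h import *
w=pickle.load(open("w1.pkl","rb"))
crop(w["image"],190,120,115,120,5,"pics/w1c.png")
```

```text
(no output)
```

View pics/w1c.png

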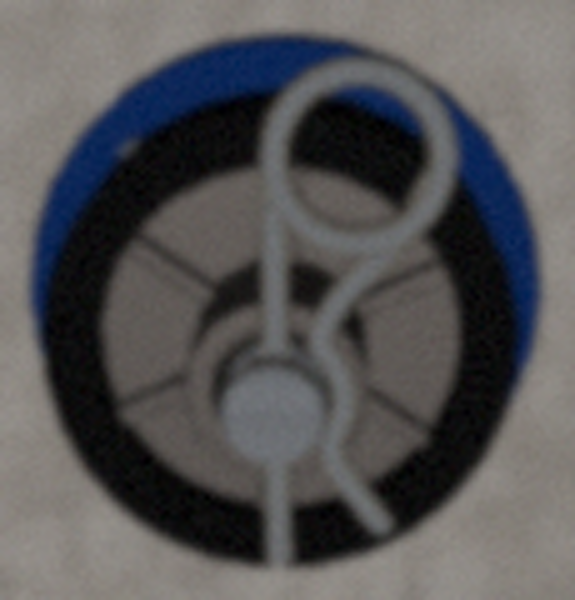

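Run:
```python
from h import *
w=pickle.load(open("w1.pkl","rb"))
f=lambda x,y:[(x+.5)/5+190-.5,(y+.5)/5+120-.5]
print("axle",onz(w,[f(273,412)],.1))
p=onz(w,[f(360,155),f(281,560),f(273,210),f(274,340)],[.092,.089,.089,.089] and .089);print(p)
print("coil .094",onz(w,[f(360,155)],.092))
v=p[1]-p[2];print("yaw",np.arctan2(v[1],v[0]),np.linalg.norm(v))
```

```text
axle [[ 0.4647067  -0.01107937  0.1       ]]
[[ 0.48064642  0.03412062  0.089     ]
 [ 0.46545889 -0.0450562   0.089     ]
 [ 0.46479887  0.02409305  0.089     ]
 [ 0.46466566 -0.00054     0.089     ]]
coil .094 [[0.48059208 0.03461066 0.092     ]]
yaw -1.5612518356392004 0.06915240562703506
```

Run:
```python
from h import *
from cell import *
st=lambda m:(lambda s:print(m,round(s["clock"],2),s["tcp_pos"].round(4),s["force"].round(1),s["moment"].round(2),round(s["width"],4)))(read_state())
move_linear([.4806,.036,.11],v=.15)
move_linear([.4806,.0350,.067],v=.08,until_force=8); st("down")
w=get_image("wrist");cv2.imwrite("pics/w2.png",w["image"][:,:,::-1])
grasp(50); st("grasped")
w=get_image("wrist");cv2.imwrite("pics/w3.png",w["image"][:,:,::-1])
S=get_image("scene");crop(S["image"],200,120,160,130,5,"pics/s3.png")
```

```text
down 3.96 [0.4809 0.0351 0.0672] [ 0.6 -0.9  0.1] [ 0.05  0.01 -0.02] 0.0852
grasped 4.53 [0.4808 0.035  0.0672] [-0.7 -0.1  1.2] [-0.04  0.09  0.02] 0.035
```

View pics/w3.png

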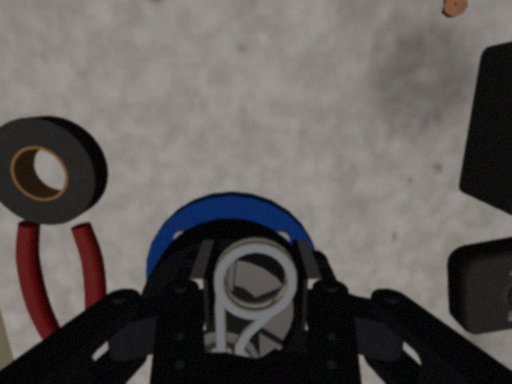

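View pics/s3.png

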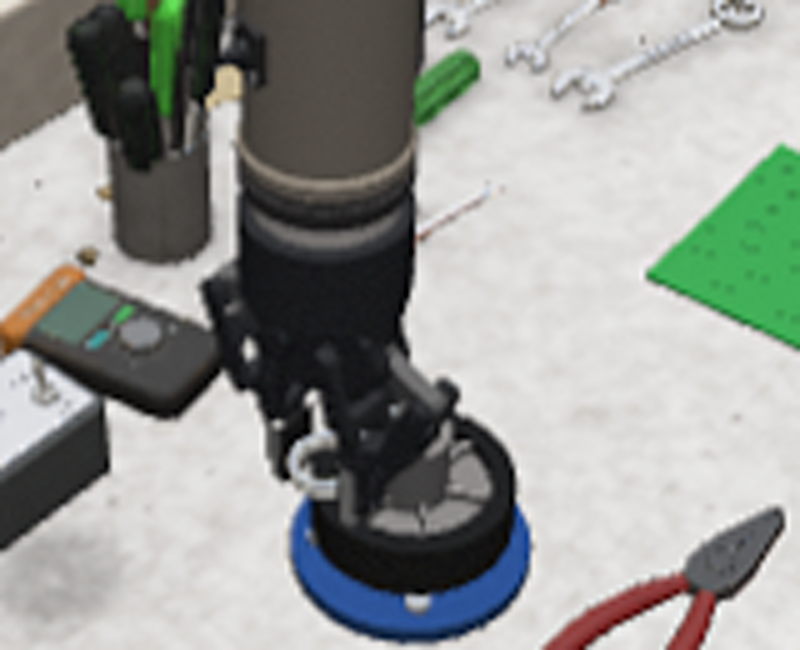

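Run:
```python
from h import *
from cell import *
st=lambda m:(lambda s:print(m,round(s["clock"],2),s["tcp_pos"].round(4),s["force"].round(1),s["moment"].round(2),round(s["width"],4)))(read_state())
move_linear([.4806,.055,.067],v=.06); st("p1")
move_linear([.4806,.105,.067],v=.08); st("p2")
move_linear([.4806,.125,.16],v=.2); st("up")
for n in["wrist","top"]:
    w=get_image(n);cv2.imwrite(f"pics/{n}4.png",w["image"][:,:,::-1])
crop(w["image"],190,150,120,100,6,"pics/t4.png")
```

```text
p1 5.11 [0.4801 0.0562 0.0667] [ 1.   0.2 -1.6] [ 0.18 -0.03  0.  ] 0.0347
p2 5.88 [0.4806 0.1044 0.0669] [-0.2  0.  -1.2] [-0.04 -0.03  0.02] 0.0346
up 6.51 [0.4801 0.1238 0.1592] [ 0.6 -0.7 -1.6] [-0.1  -0.03  0.03] 0.0351
```

View pics/wrist4.png

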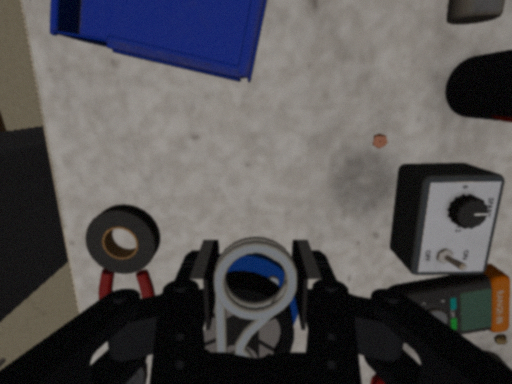

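View pics/t4.png

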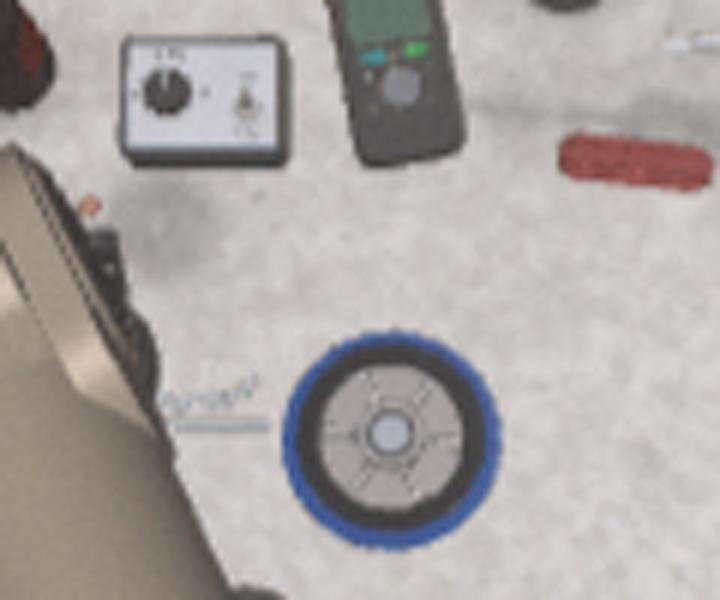

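Run:
```python
from h import *
from cell import *
st=lambda m:(lambda s:print(m,round(s["clock"],2),s["tcp_pos"].round(4),s["orientation"].round(3),s["force"].round(1),round(s["width"],4)))(read_state())
move_ptp([.42,.25,.2],[np.pi,0,-.2]); st("hov")
w=get_image("wrist");cv2.imwrite(f"pics/w5.png",w["image"][:,:,::-1]);pickle.dump(w,open("w5.pkl","wb"))
```

```text
hov 7.24 [0.4195 0.2496 0.1991] [ 3.14e+00  1.00e-03 -1.99e-01] [-0.5 -0.2 -1. ] 0.035
```

View pics/w5.png

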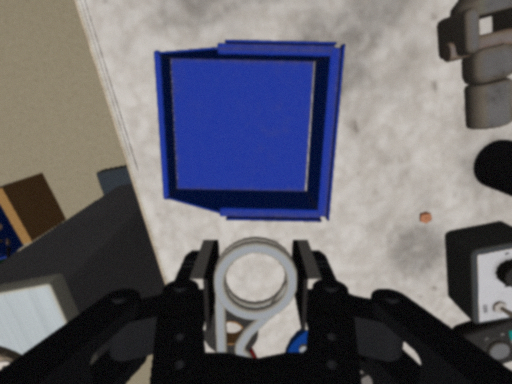

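Run:
```python
from h import *
w=pickle.load(open("w5.pkl","rb"))
p=onz(w,[(170,57),(314,62),(306,190),(176,190)],.002)[:,:2];print(p,p.mean(0))
e=[p[1]-p[0],p[2]-p[3],p[0]-p[3],p[1]-p[2]];print([np.linalg.norm(v).round(4) for v in e],[np.arctan2(v[1],v[0]).round(3) for v in e[:2]],[(np.arctan2(v[1],v[0])-np.pi/2).round(3) for v in e[2:]])
```

```text
[[0.35993501 0.37256559]
 [0.49537794 0.34072557]
 [0.46813613 0.21464927]
 [0.329977   0.24236698]] [0.41335652 0.29257685]
[np.float64(0.1391), np.float64(0.1409), np.float64(0.1336), np.float64(0.129)] [np.float64(-0.231), np.float64(-0.198)] [np.float64(-0.226), np.float64(-0.213)]
```

Run:
```python
from h import *
from cell import *
st=lambda m:(lambda s:print(m,round(s["clock"],2),s["tcp_pos"].round(4),s["orientation"].round(3),s["force"].round(1),round(s["width"],4)))(read_state())
o=[np.pi,0,-.217]
move_linear([.4190,.3199,.16],v=.15,rot=o); st("hov")
print(move_linear([.4190,.3199,.022],v=.12,until_force=8)); st("in")
release(); st("rel")
move_linear([.4190,.3199,.2],v=.2)
w=get_image("wrist");cv2.imwrite(f"pics/w6.png",w["image"][:,:,::-1])
w=get_image("scene");crop(w["image"],120,220,160,150,4,"pics/s6.png"); st("up")
```

```text
hov 7.97 [0.4197 0.3186 0.1598] [ 3.14  -0.    -0.219] [ 0.7 -0.6 -0.5] 0.0343
False
in 9.28 [0.4196 0.3205 0.0228] [-3.14e+00 -1.00e-03 -2.17e-01] [-0.   0.1 -0.8] 0.035
rel 9.82 [0.419  0.3199 0.022 ] [-3.142 -0.    -0.217] [-0.  -0.1 -0.1] 0.0852
up 10.97 [0.4183 0.3191 0.1984] [ 3.139e+00  2.000e-03 -2.170e-01] [ 0.  -0.2  0.8] 0.0855
```

View pics/w6.png

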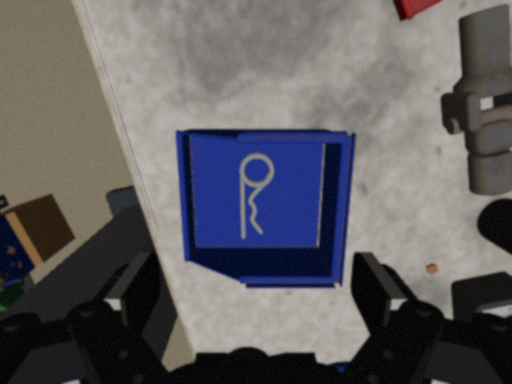

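View pics/s6.png

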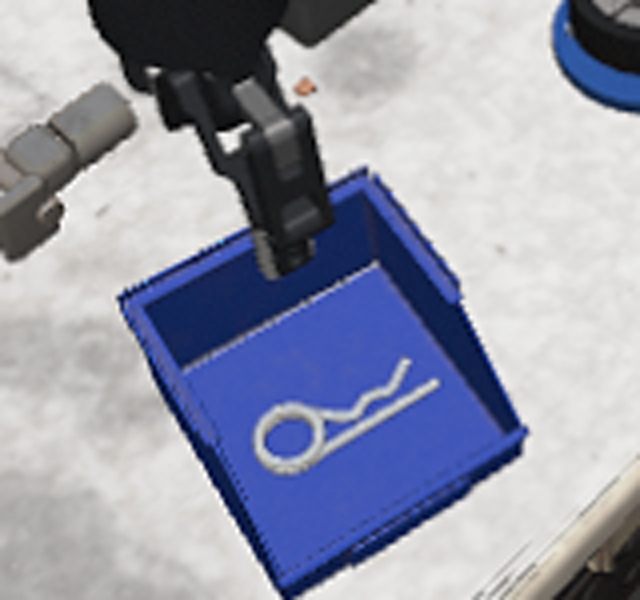

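Run:
```python
from h import *
from cell import *
st=lambda m:(lambda s:print(m,round(s["clock"],2),s["tcp_pos"].round(4),s["orientation"].round(3),s["force"].round(1),round(s["width"],4)))(read_state())
move_ptp([.465,-.012,.19],[np.pi,0,0]); hold(.2); st("hov")
w=get_image("wrist");crop(w["image"],170,170,170,150,4,"pics/w7.png");pickle.dump(w,open("w7.pkl","wb"))
```

```text
hov 12.43 [ 0.4652 -0.0105  0.1901] [-3.141e+00 -0.000e+00  3.000e-03] [ 0.2  0.2 -0.4] 0.0848
```

View pics/w7.png

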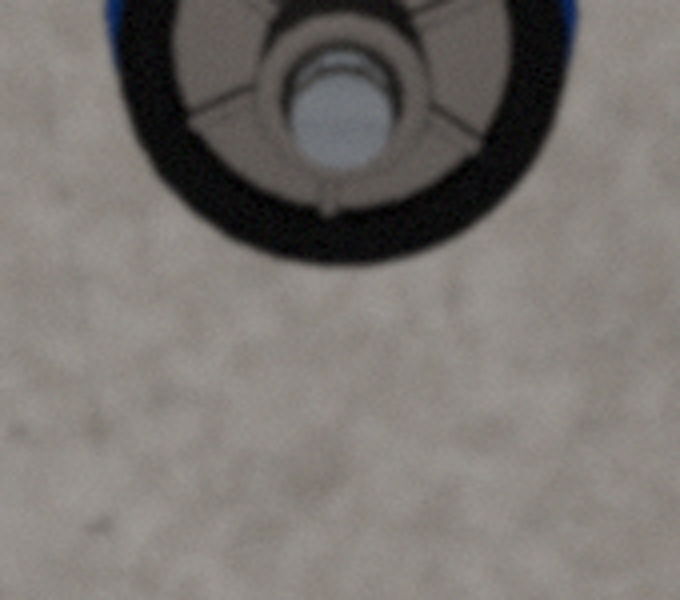

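Run:
```python
from h import *
w=pickle.load(open("w7.pkl","rb"))
f=lambda x,y:[(x+.5)/4+170-.5,(y+.5)/4+170-.5]
print(onz(w,[f(341,119)],.1),onz(w,[f(344,97)],.086),onz(w,[f(258,97),f(430,97),f(344,10),f(344,184)],.086))
```

```text
[[ 0.46464974 -0.01117879  0.1       ]] [[ 0.46522377 -0.01108121  0.086     ]] [[ 0.44822371 -0.01113506  0.086     ]
 [ 0.48222219 -0.01102736  0.086     ]
 [ 0.46516336  0.00652025  0.086     ]
 [ 0.46528667 -0.02940996  0.086     ]]
```

Run:
```python
from h import *
from cell import *
st=lambda m:(lambda s:print(m,round(s["clock"],2),s["tcp_pos"].round(4),s["orientation"].round(3),s["force"].round(1),s["moment"].round(2),round(s["width"],4)))(read_state())
move_linear([.465,-.0115,.11],v=.15)
print(move_linear([.465,-.0115,.0605],v=.08,until_force=8)); st("down")
grasp(80); st("grasp")
move_linear([.465,-.0115,.075],v=.05); hold(.1); st("lift15")
w=get_image("scene");crop(w["image"],200,120,160,140,4,"pics/s8.png")
w=get_image("wrist");cv2.imwrite("pics/w8.png",w["image"][:,:,::-1])
```

```text
False
down 13.93 [ 0.4654 -0.0114  0.0608] [-3.141e+00 -1.000e-03  0.000e+00] [0.4 0.3 0.1] [ 0.04 -0.04  0.03] 0.0857
grasp 14.46 [ 0.4658 -0.0115  0.0611] [ 3.141e+00 -2.000e-03  0.000e+00] [-0.1 -0.5  3.9] [-0.04  0.04 -0.  ] 0.0343
lift15 15.0 [ 0.4644 -0.0116  0.0747] [ 3.142e+00  1.000e-03 -0.000e+00] [-0.1  0.3 -3.4] [-0.06 -0.05  0.03] 0.0345
```

View pics/s8.png

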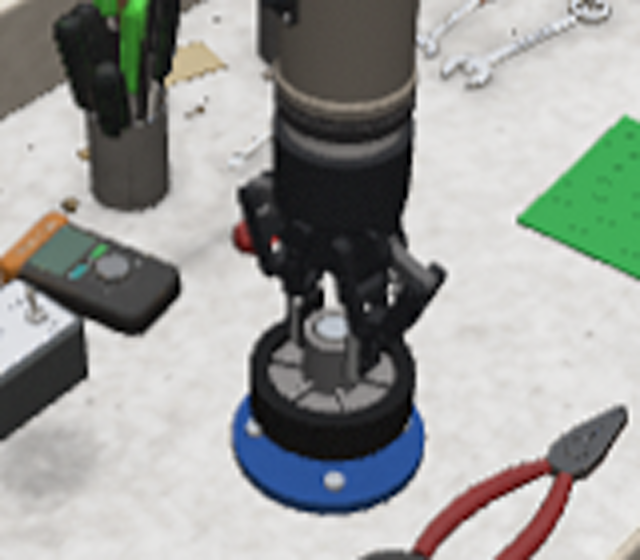

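View pics/w8.png

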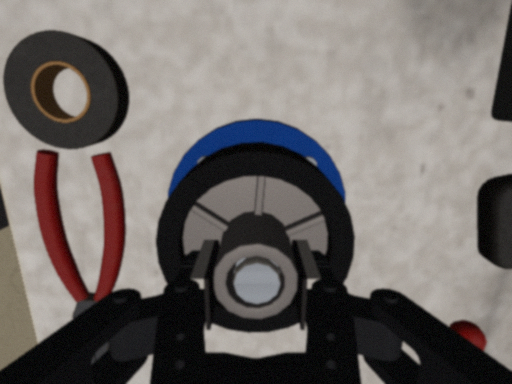

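Run:
```python
from h import *
from cell import *
st=lambda m:(lambda s:print(m,round(s["clock"],2),s["tcp_pos"].round(4),s["orientation"].round(3),s["force"].round(1),s["moment"].round(2),round(s["width"],4)))(read_state())
move_linear([.465,-.0115,.17],v=.08); st("up")
move_linear([.4296,-.3477,.16],v=.15); hold(.2); st("over")
w=get_image("scene");crop(w["image"],280,60,160,150,4,"pics/s9.png")
w=get_image("top");crop(w["image"],300,180,120,100,6,"pics/t9.png")
```

```text
up 16.44 [ 0.4645 -0.0115  0.1694] [-3.141e+00  1.000e-03  0.000e+00] [-0.1 -0.4 -3.1] [ 0.01  0.   -0.02] 0.0343
over 19.05 [ 0.4297 -0.3474  0.1601] [-3.142e+00 -0.000e+00  1.000e-03] [ 0.4 -0.6 -3.7] [ 0.06 -0.01 -0.01] 0.034
```

View pics/s9.png

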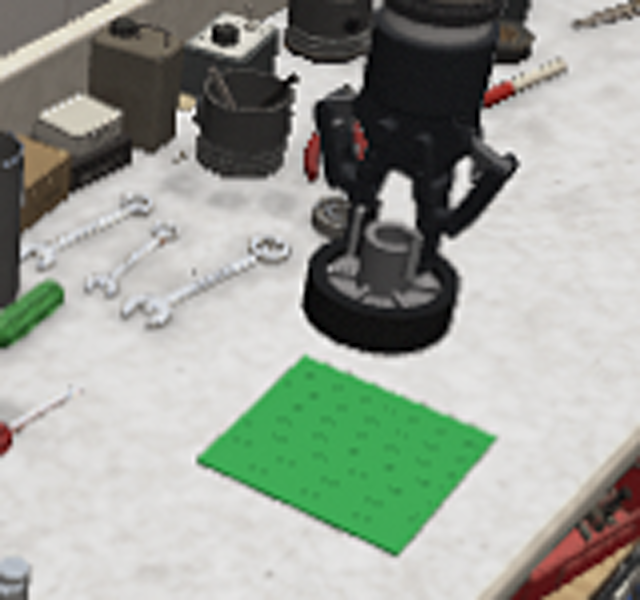

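View pics/t9.png

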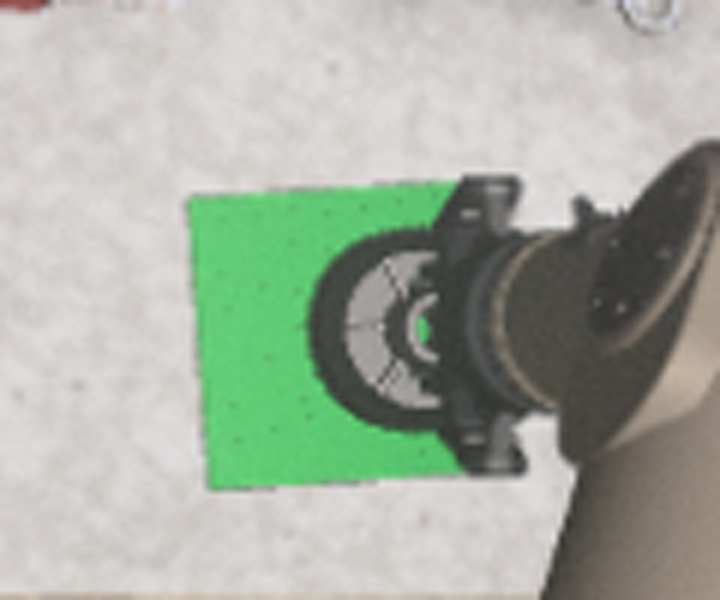

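Run:
```python
from h import *
from cell import *
st=lambda m:(lambda s:print(m,round(s["clock"],2),s["tcp_pos"].round(4),s["orientation"].round(3),s["force"].round(1),s["moment"].round(2),round(s["width"],4)))(read_state())
move_linear([.4296,-.3477,.056],v=.12); hold(.3); st("near")
print(move_linear([.4296,-.3477,.036],v=.012,until_force=3)); st("contact")
hold(.2); st("settle")
w=get_image("scene");crop(w["image"],280,60,160,150,4,"pics/s10.png")
```

```text
near 20.47 [ 0.4299 -0.348   0.0566] [ 3.141e+00 -1.000e-03 -0.000e+00] [ 0.2 -0.1 -2.5] [0.   0.02 0.06] 0.0343
True
contact 21.57 [ 0.4296 -0.3477  0.0422] [-3.141  0.    -0.   ] [-0.9 -0.3  4.3] [-0.    0.05 -0.08] 0.0343
settle 21.77 [ 0.4296 -0.3477  0.0422] [-3.141  0.    -0.   ] [1.1 0.  6.2] [ 0.04 -0.03  0.02] 0.0345
```

View pics/s10.png

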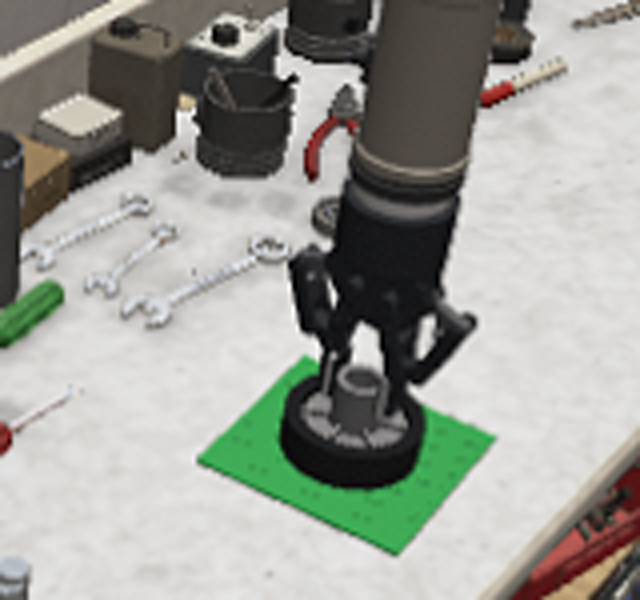

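Contact at the expected height (TCP 0.042), and the wheel is centred on the mat. I'll release and retreat.

Run:
```python
from h import *
from cell import *
st=lambda m:(lambda s:print(m,round(s["clock"],2),s["tcp_pos"].round(4),s["force"].round(1),round(s["width"],4)))(read_state())
release(); st("rel")
move_linear([.4296,-.3477,.12],v=.12); move_linear([.36,-.42,.26],v=.2); hold(.2); st("up")
w=get_image("scene");cv2.imwrite("pics/s11.png",w["image"][:,:,::-1])
w=get_image("top");cv2.imwrite("pics/t11.png",w["image"][:,:,::-1])
w=get_image("wrist");cv2.imwrite("pics/w11.png",w["image"][:,:,::-1])
```

```text
rel 22.37 [ 0.4278 -0.3466  0.0403] [ 0.3  0.2 -0.2] 0.0852
up 24.39 [ 0.3603 -0.4189  0.2589] [ 0.6 -0.4  0.4] 0.0852
```

View pics/s11.png

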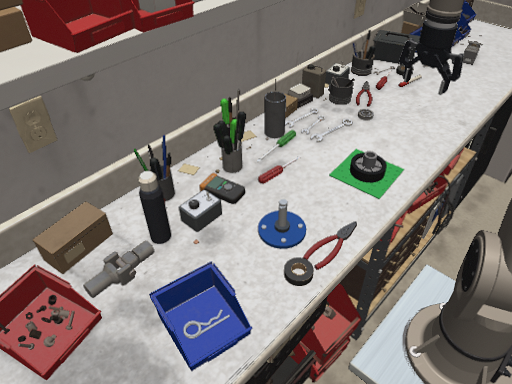

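View pics/t11.png

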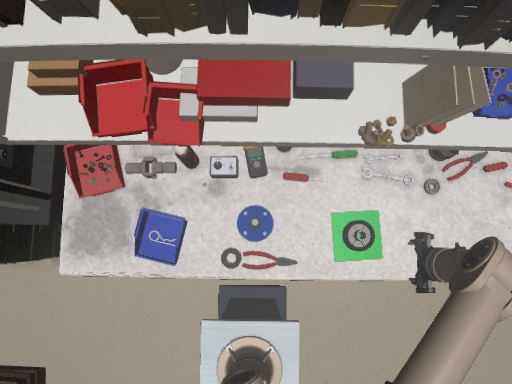

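View pics/w11.png

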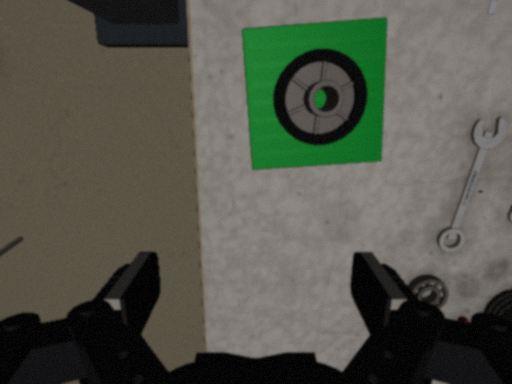

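The wheel is flat, hub up, and centred on the mat at top (358,235). The clip is in the bin at (161,238), the stand is bare, and the meter, screwdriver and tester haven't moved.

```bash
python3 -c "
from cell import *
hand_in(); print(read_state()['clock'])"
```

```text
the job is handed in; nothing more can be done
the job is handed in; nothing more can be done
```

The wheel is off the axle stand and lying on the green mat, and the spring clip is in the blue bin. I handed the job in soon after 24.5 s on the robot's clock, against the 48 s limit.

- **Clip:** I gripped it by the coil, pulled it about 70 mm straight out along its own axis, and let go of it low inside the bin. The force readings I took stayed under 2 N.
- **Wheel:** I lifted it by the hub until it was clear of the axle. I lowered it slowly onto the middle of the mat until it touched, with about 6 N read at contact, then released it and backed away.
- **Last checks:** The final scene, top and wrist pictures show the clip flat on the bin floor and the stand bare. The wheel is flat, hub up and wholly on the mat, with roughly 30 mm to spare all round. By eye against the first pictures, the meter, screwdriver and tester are where they were.
- **Disagreements:** No check failed. The cameras' axle positions differed by about 1 to 4 mm, so I used the close wrist view, and both grasps closed on about the expected width.

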